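# Sort marker cases by weight into the bifold locker

### The arm

A 6-joint arm with a two-finger parallel gripper is mounted at the origin on the work surface. World frame = base frame: x ahead of the robot, y to its left, z up, the work surface at z = 0. Lengths are in mm, angles in degrees, forces in N, time in s.
With the tool pointing down it reaches from about 300 to 850 mm from the base axis. Payload 4.2 kg.
Tool frame: the origin (TCP) lies on the centre line of the jaws, within the pads' length; the fingertips stand 14 mm ahead of it and the grasp point (between the pads) lies 5 mm behind it; z points along the fingers, y is the line along which they close (so a half turn about z gives the same grasp; the last joint's range is limited). The gripper opens to 91 mm and grips with 3 to 60 N. Pads are 32 mm wide; open, the fingers measure 118 mm over their backs; the gripper's body (76 mm by 178 mm) begins 60 mm behind the grasp point.
Start: joints at [63.426, 18.312, 89.639, -0, 72.044, -1.146], TCP at [246.894, 519.312, 227.976] pointing down, gripper open.
Joint ranges: [-177.97, 177.97], [-48.28, 115.42], [12.27, 149.76], [-77.06, 257.06], [2.81, 150.46], [-146.56, 146.56]. Speed limits (degrees/s): [147.25, 147.25, 180, 180, 180, 180].

### API

Orientations are given as [roll, pitch, yaw] about the fixed x, y, z axes, in that order (R = Rz(yaw) Ry(pitch) Rx(roll)).
In Python, from workcell import env gives the robot as it stands.
- The arm moves only by the tool arm_command, never from a script. Its argument "motion" is a list of rows, each an object with "offset": the shift along the tool's x, y, z in m, a list of three; "spin": the turn about the tool's z in rad. In form: [{"offset": [tx, ty, tz], "spin": spin}, ...]. A call has 1 to 5 rows; each row shifts and turns the commanded pose from where the row before left it, along the tool's axes as they then stand; what a row does not reach is not made up. A row lasts 1/8 s, in which the tool goes at most 62.5 mm and 10.7 degrees, less where a joint would pass 70% of its speed; a pose out of reach is approached as far as the arm can. A call with a gripper value outside its range is refused whole. "jaw" is the finger opening in m, from 0 to 0.0912, set as the call begins (left out, the last holds). The fingers move at their own pace and stop on an object; "newtons" is the grip in N (left out, the last holds). Time passes only in rows, so rows that do not move let the fingers close. It gives the time, the measured TCP pose, the force, the opening and the grip force at its end, in the units of the state.
- env.state(): the state, without advancing time (a new reading comes with each control period).
- env.grab_frame(name): name is "side" or "top"; returns (picture, depth): 480x640x3 uint8, blue, green, red; 480x640 float32, mm along the optical axis (not along the pixel's ray), 0 where there is no reading.
- env.camera_model(name): a dict with "fx", "fy", "cx", "cy" (pixels), "eye" and "rotation" of the camera in the world. Camera axes: x right, y down, z forward; pixel columns grow to the right and rows downward; lengths in mm; the calibration is good to about 2 mm. A picture is of the moment at which its call begins. camera_model takes no time and is no camera call.
- env.job_done(): hands the job in; it is judged then, once.
Trained networks look in the newest picture that a camera, given by its name, has taken for a name from the list of things; names that differ only in an ending like _2 or _b are one class to them, and where a whole thing is asked for, a point or a joint stands for the part that bears it (a point fixed in the world has none). Each returns a list of dicts, best first, with "score" (0 to 1); they miss things now and then, are a little off and sometimes report something else, mostly with a low value. They report only what shows in the picture. A call takes as long as a camera call.
- env.boxes_of(camera, target): "bbox" ([left, top, right, bottom] in pixels, round what is visible of it).
- env.pinpoint(camera, target): "location" ([column, row] in pixels: a listed point, or the origin of a listed thing).
The state is a dict: "time_s": time; "qpos": joint angles; "qvel": joint speeds; "effort": joint torques, N m; "ee_pos": TCP position; "ee_rot": TCP orientation; "force": force on the tool from outside, world axes, zero at the start; "torque": the same for the moment, N m; "gripper_width": finger opening in mm; "gripper_force": force on a finger pad.
Only numpy, scipy, OpenCV 4.12 (cv2) and the standard library are available. Lean on these libraries where they do the work, as an engineer would, in place of code of your own. Each camera call takes 0.05 s, during which the arm holds its last target. There are 200 camera calls.

### The job

Tidy up after the painting workshop: push the locker's bifold door at its red fold roll until both panels are fully collapsed, then feel by weight how full each marker case lying about is. Lay the heavy ones (more than about 240 g) in the locker and the light ones in the blue refill tray, all down on the floor of the locker or tray, none on top of another, and only then push the bifold door flat shut again. Do not tip over the water cup.

Things in the scene. Friction and masses are not known exactly. Their poses are not given: they have to be found in the camera images.
- locker: Dark wooden supply locker fixed on the table: box 346 (x) x 262 (y) x 66 mm high, walls 8 mm, aluminium tracks on both x side walls running along y (top 78 mm up), covered by a pale wooden bifold door of two panels. Origin: centre of its underside; may be yawed a little. Fully collapsed, the panels stand at its +y end and leave the inside free from y = -123 to about +60 mm.
- locker_floor (a point): Centre of the locker's inner floor, 8 mm above the table; the inside is 330 (locker x) x 246 mm (locker y).
- jamb (a point): Middle of the door's fixed jamb hinge, a line along the locker's x axis (y = +122 mm, 85 mm up in the locker's frame). Panel A (318 mm along x, 8 mm thick) runs 120 mm from here to the fold; panel B runs 118 mm from the fold to rollers in the tracks, so both lean alike and the fold rises between them.
- fold (a point): Middle of the fold hinge: axis of the red grip roll, 32 mm diameter, 318 mm long along the locker's x. With the joint at t it lies at y = 122 - 120 cos t, z = 85 + 120 sin t (mm) in the locker's frame. Stiff hinges: the door stays where it is left. Pushing the roll towards the jamb (at or below its axis height) or back takes about 3 N, pressing it down 1 to 3 N.
- panel_a (a joint): Lean of both door panels from the horizontal, rad: 0 = shut and flat, 1.35 = fully collapsed against its stop (fold 202 mm above the table); starts at about 0.8 to 1.05.
- tray: Shallow blue refill tray fixed on the table, outside 340 (x) x 170 (y) x 34 mm high, walls and floor 5 mm. Origin: centre of its underside; it may be yawed a little.
- case_a: One of up to six identical-looking closed white marker cases, black band near one end, lilac label on top: rigid box 112 (its x) x 36 (its y) x 32 mm high (its z), origin at the centre of its underside. Holds anything from no markers to all: it weighs 80 to 480 g, which only lifting it tells. Starts lying flat on the table; may be absent.
- case_b: One of up to six identical-looking closed white marker cases, black band near one end, lilac label on top: rigid box 112 (its x) x 36 (its y) x 32 mm high (its z), origin at the centre of its underside. Holds anything from no markers to all: it weighs 80 to 480 g, which only lifting it tells. Starts lying flat on the table; may be absent.
- case_c: One of up to six identical-looking closed white marker cases, black band near one end, lilac label on top: rigid box 112 (its x) x 36 (its y) x 32 mm high (its z), origin at the centre of its underside. Holds anything from no markers to all: it weighs 80 to 480 g, which only lifting it tells. Starts lying flat on the table; may be absent.
- case_d: One of up to six identical-looking closed white marker cases, black band near one end, lilac label on top: rigid box 112 (its x) x 36 (its y) x 32 mm high (its z), origin at the centre of its underside. Holds anything from no markers to all: it weighs 80 to 480 g, which only lifting it tells. Starts lying flat on the table; may be absent.
- case_e: One of up to six identical-looking closed white marker cases, black band near one end, lilac label on top: rigid box 112 (its x) x 36 (its y) x 32 mm high (its z), origin at the centre of its underside. Holds anything from no markers to all: it weighs 80 to 480 g, which only lifting it tells. Starts lying flat on the table; may be absent.
- case_f: One of up to six identical-looking closed white marker cases, black band near one end, lilac label on top: rigid box 112 (its x) x 36 (its y) x 32 mm high (its z), origin at the centre of its underside. Holds anything from no markers to all: it weighs 80 to 480 g, which only lifting it tells. Starts lying flat on the table; may be absent.
- cup: White plastic water cup, 68 mm across, 70 mm high, standing upright behind the marker cases; origin at the centre of its underside.

How it is judged:
By the outcome, as a careful person would: the job done as asked, in the order asked, and still so for the second after the job is handed in, with the robot touching nothing.
Of case_a, case_b, case_c, case_d, case_e, case_f only 4 to 5 are there at a start; the rules pass over those that are not, and their reading is None.
At some moment in a run one of case_a, case_b, case_c, case_d, case_e, case_f may be knocked a few centimetres aside while the robot is not near it.
Once in a run the grip may slacken for a moment while it holds something.
It also fails if it takes over 208 s, if anything falls off the work surface, if the arm or the gripper's body presses on something with over 40 N, if the wrist force passes 120 N, or if a joint passes its speed limit or range.

## Working session

There is one attempt and no reset: what is moved stays moved. The work goes in short steps, Python scripts to look and compute and a tool call to move; the robot and the scene stay as the last step left them, time stands still between calls to the robot, and variables do not carry over. Pictures are saved under pics/ and viewed, at most 14 in all, crops included, and the job is handed in when it is done.

Besides the shell and the picture viewer there is one more tool, called after "Request:" by a JSON object that holds its "method" and its "body". arm_command: Moves the arm, as the interface text tells. Its arguments: {"type":"object","properties":{"motion":{"type":"array"},"jaw":{"type":"number"},"newtons":{"type":"number"}},"required":["motion"]}

```bash
mkdir -p pics; ls
cat > h.py <<'E'
from workcell import env
import numpy as np, cv2
def cam(n):
    m=env.camera_model(n); return m,np.array(m["eye"],float),np.array(m["rotation"],float)
def cloud(n,depth):
    m,e,R=cam(n); v,u=np.mgrid[0:480,0:640]
    P=np.stack([(u-m["cx"])/m["fx"]*depth,(v-m["cy"])/m["fy"]*depth,depth],-1)
    return P@R.T+e
def onplane(n,px,z):
    m,e,R=cam(n); d=R@np.array([(px[0]-m["cx"])/m["fx"],(px[1]-m["cy"])/m["fy"],1.])
    return e+d*(z-e[2])/d[2]
E
python3 - <<'E'
from h import *
for n in("top","side"):
    p,d=env.grab_frame(n); cv2.imwrite(f"pics/{n}0.png",p); np.savez(f"{n}0.npz",p=p,d=d)
    m,e,R=cam(n); print(n,m["fx"],e.round(0),R.round(2).tolist())
    for t in("case_a","cup","tray","locker","fold","jamb","locker_floor"):
        z={"case_a":0,"fold":170,"jamb":85,"locker_floor":8}.get(t,0)
        print(n,t,[(round(r["score"],2),np.round(r["location"]).tolist(),onplane(n,r["location"],z)[:2].round(0).tolist()) for r in env.pinpoint(n,t)])
s=env.state();print(s["time_s"],s["ee_pos"],s["ee_rot"],s["force"],s["gripper_width"])
E
```

```text
pics
top 478.0357167846987 [ 405.   50. 1296.] [-170.93, 0.83, -88.9]Traceback (most recent call last):
  File "<stdin>", line 7, in <module>
  File "h.py", line 11, in onplane
    return e+d*(z-e[2])/d[2]
                        ~^^^
IndexError: invalid index to scalar variable.
```

```bash
sed -i 's/np.array(m\["rotation"\],float)$/Rot.from_euler("xyz",m["rotation"],degrees=True).as_matrix()/; s/^import numpy.*/&\nfrom scipy.spatial.transform import Rotation as Rot/' h.py
python3 - <<'E'
from h import *
for n in("top","side"):
    p,d=env.grab_frame(n); cv2.imwrite(f"pics/{n}0.png",p); np.savez(f"{n}0.npz",p=p,d=d)
    m,e,R=cam(n); print(n,m["fx"],e.round(0),R.round(2).tolist())
    for t in("case_a","cup","tray","locker","fold","jamb","locker_floor"):
        z={"case_a":0,"fold":170,"jamb":85,"locker_floor":8}.get(t,0)
        print(n,t,[(round(r["score"],2),np.round(r["location"]).tolist(),onplane(n,r["location"],z)[:2].round(0).tolist()) for r in env.pinpoint(n,t)])
s=env.state();print(s["time_s"],s["ee_pos"],s["ee_rot"],s["force"],s["gripper_width"])
E
```

```text
top 478.0357167846987 [ 405.   50. 1296.] [[0.02, -0.99, 0.16], [-1.0, -0.02, 0.02], [-0.01, -0.16, -0.99]]
top case_a [(0.97, [299.0, 295.0], [436.0, 108.0]), (0.83, [300.0, 253.0], [550.0, 109.0]), (0.6, [306.0, 214.0], [658.0, 92.0])]
top cup [(0.8, [339.0, 194.0], [719.0, 3.0]), (0.54, [166.0, 267.0], [506.0, 473.0]), (0.26, [180.0, 264.0], [516.0, 435.0])]
top tray [(0.89, [456.0, 272.0], [506.0, -313.0])]
top locker [(0.69, [220.0, 273.0], [492.0, 323.0])]
top fold [(0.63, [180.0, 265.0], [499.0, 385.0])]
top jamb [(0.66, [164.0, 266.0], [502.0, 449.0])]
top locker_floor [(0.65, [220.0, 272.0], [493.0, 322.0])]
side 605.4126423252118 [ 439.  982. 1230.] [[-0.99, -0.13, 0.09], [-0.16, 0.77, -0.62], [0.01, -0.62, -0.78]]
side case_a [(0.91, [364.0, 273.0], [432.0, 108.0]), (0.86, [274.0, 262.0], [659.0, 112.0]), (0.79, [321.0, 268.0], [541.0, 109.0]), (0.78, [371.0, 210.0], [435.0, -102.0])]
side cup [(0.6, [262.0, 224.0], [714.0, -5.0])]
side tray [(0.63, [353.0, 151.0], [510.0, -321.0])]
side locker []
side fold [(0.78, [325.0, 322.0], [498.0, 362.0])]
side jamb [(0.58, [318.0, 381.0], [497.0, 449.0])]
side locker_floor []
0.9 [246.89150798 519.32019904 227.98742495] [ 1.79993262e+02 -1.72740905e-04  1.54571834e+02] [-0.10301984  0.48360698 -0.24026209] 90.93914864149893
```

View pics/top0.png

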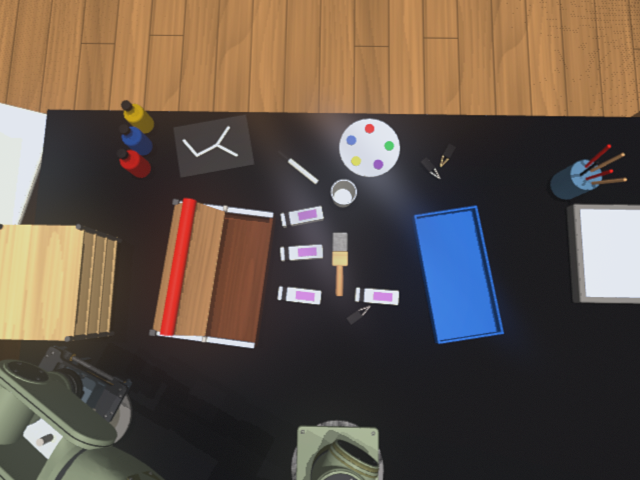

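View pics/side0.png

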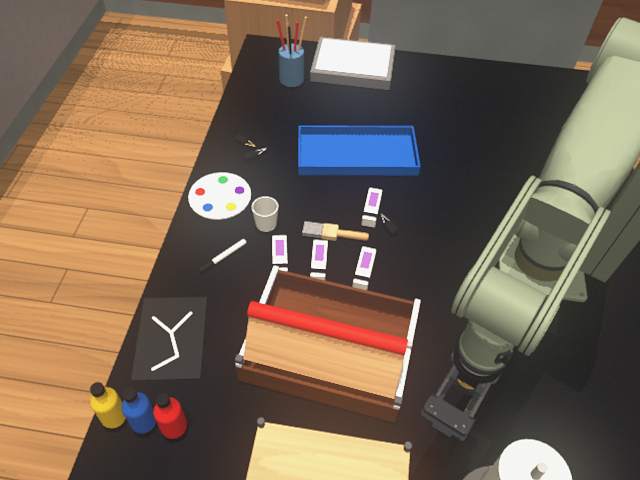

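```bash
cat >> h.py <<'E'
def hsvmask(p,lo,hi): return cv2.inRange(cv2.cvtColor(p,cv2.COLOR_BGR2HSV),lo,hi)>0
def rect(P):
    P=P[:,:2].astype(np.float32); (c,s,a)=cv2.minAreaRect(P)
    if s[0]<s[1]: s=s[::-1]; a+=90
    return np.round(c,1),np.round(s,0),round((a+90)%180-90,1)   # angle of long side vs world x
def cases(p,d,n="top",zr=(20,45),lab=False):
    C=cloud(n,d); h=cv2.cvtColor(p,cv2.COLOR_BGR2HSV)
    m=(C[...,2]>zr[0])&(C[...,2]<zr[1])&(h[...,2]>70)&(((h[...,1]<60)&(h[...,2]>130))|((h[...,0]>125)&(h[...,0]<165)))
    m=cv2.morphologyEx(m.astype(np.uint8),cv2.MORPH_CLOSE,np.ones((7,7)))
    k,l,st,_=cv2.connectedComponentsWithStats(m); out=[]
    for i in range(1,k):
        if st[i,4]<250: continue
        q=(l==i)&(C[...,2]>zr[0])&(C[...,2]<zr[1]); out.append((st[i,:4].tolist(),)+rect(C[q])+(round(float(np.median(C[q][:,2]))),))
    return out
E
python3 - <<'E'
from h import *
for n in("top","side"):
    f=np.load(f"{n}0.npz"); p,d=f["p"],f["d"]; C=cloud(n,d)
    print(n); [print(x) for x in cases(p,d,n)]
    r=(hsvmask(p,(0,180,90),(6,255,255))|hsvmask(p,(174,180,90),(180,255,255)))&(C[...,2]>120)
    P=C[r]; print("roll",rect(P),np.percentile(P[:,2],[1,50,99]).round())
    b=hsvmask(p,(100,150,80),(125,255,255))&(C[...,1]<-150)&(C[...,2]>27)&(C[...,2]<40)&(C[...,0]<640)&(C[...,0]>350)
    print("tray",rect(C[b]),b.sum())
    w=hsvmask(p,(0,0,130),(180,50,255))&(C[...,2]>60)&(C[...,2]<95)&(C[...,1]>180)&(C[...,1]<480)&(C[...,0]>300)&(C[...,0]<690)
    print("tracks",rect(C[w]),w.sum())
    w=(C[...,2]>58)&(C[...,2]<220)&(C[...,1]>170)&(C[...,1]<460)&(C[...,0]>310)&(C[...,0]<690)
    print("lockerhigh",rect(C[w]),w.sum())
E
```

```text
top
([575, 205, 65, 98], array([ 562.6, -706.8]), array([258., 174.]), -0.7, 41)
([281, 206, 43, 20], array([648. , 103.2]), array([112.,  36.]), -78.0, 32)
([281, 245, 42, 16], array([550. , 102.2]), array([112.,  36.]), -85.1, 32)
([278, 286, 44, 19], array([436.6, 105. ]), array([112.,  36.]), 84.6, 32)
([355, 288, 44, 17], array([438.2, -98.2]), array([112.,  36.]), 86.2, 32)
roll (array([565.6, -36.1]), array([1177.,  443.]), -89.3) [145. 199. 210.]
tray (array([ 496.1, -311.2]), array([320., 173.]), 9.7) 595
tracks (array([488.5, 317.9]), array([347., 247.]), -6.2) 691
lockerhigh (array([489.4, 326. ]), array([347., 264.]), -6.2) 7965
side
([310, 37, 85, 44], array([ 560.5, -718.6]), array([258., 211.]), 0.1, 41)
([362, 188, 21, 35], array([429.7, -95.9]), array([117.,  51.]), 86.9, 31)
([254, 204, 23, 25], array([705. ,  -5.8]), array([65., 55.]), -73.0, 33)
([304, 223, 23, 57], array([556.8,  73.2]), array([183.,  51.]), -75.2, 31)
([272, 235, 15, 36], array([647.3, 102.5]), array([112.,  35.]), -78.4, 32)
([353, 247, 23, 41], array([435.3, 106.7]), array([118.,  36.]), 85.1, 31)
roll (array([562.7, 177.8]), array([1609.,  450.]), -89.9) [167. 198. 206.]
tray (array([ 495.3, -308.8]), array([320., 183.]), 9.9) 578
tracks (array([488.2, 326.5]), array([347., 264.]), -6.1) 881
lockerhigh (array([488.4, 325.6]), array([348., 267.]), -6.2) 11586
```

```bash
cat >> h.py <<'E'
LC=np.array([489,326.]); LA=np.deg2rad(-6.2)
def loc(P): q=np.atleast_2d(P)[:,:2]-LC; c,s=np.cos(LA),np.sin(LA); return np.c_[q[:,0]*c+q[:,1]*s,-q[:,0]*s+q[:,1]*c]
def wl(x,y): c,s=np.cos(LA),np.sin(LA); return LC+[x*c-y*s,x*s+y*c]
def door(n,p,d):
    C=cloud(n,d); r=(hsvmask(p,(0,150,60),(8,255,255))|hsvmask(p,(172,150,60),(180,255,255)))
    P=C[r&(C[...,2]>70)&(C[...,2]<240)]; q=loc(P); k=(abs(q[:,0])<150)&(abs(q[:,1])<125); q,z=q[k],P[k,2]
    if len(q)<20: return None
    z1=np.percentile(z,97)-16; yt=np.median(q[z>z1+14,1]); return round(float(z1),1),round(float(yt),1),round(float(np.arctan2(z1-85,122-yt)),3)
E
python3 - <<'E'
from h import *
for n in("top","side"):
    f=np.load(f"{n}0.npz"); p,d=f["p"],f["d"]; C=cloud(n,d)
    print(n,door(n,p,d))
    b=hsvmask(p,(100,150,50),(125,255,255))&(C[...,1]<-200)&(C[...,1]>-430)&(C[...,2]>0)&(C[...,2]<42)&(C[...,0]<720)&(C[...,0]>300)
    print("tray",rect(C[b]),b.sum())
E
```

```text
top (188.1, 55.8, 1.0)
tray (array([ 504.4, -315.2]), array([352., 185.]), 9.8) 8538
side (187.5, 57.9, 1.012)
tray (array([ 497.7, -326.9]), array([350., 220.]), 9.9) 5528
```

Request:
{"method": "arm_command", "body": {"motion": [{"offset":[0,0,-0.01],"spin":0.18},{"offset":[0,0,-0.01],"spin":0.18},{"offset":[0,0,-0.01],"spin":0.18},{"offset":[0,0,-0.01],"spin":0.18},{"offset":[0,0,0],"spin":0.18}], "jaw": 0}}

```text
time_s: 1.52
ee_pos: [247.1, 519.7, 269.0]
ee_rot: [179.9, -0.1, 102.7]
force: [-0.6, -0.1, -0.6]
gripper_width: 43.7
gripper_force: 0.0
```

Request:
{"method": "arm_command", "body": {"motion": [{"offset":[0,0,0],"spin":0.17},{"offset":[0,0,0],"spin":0.165},{"offset":[-0.026,0.0436,0],"spin":0},{"offset":[-0.026,0.0436,0],"spin":0},{"offset":[-0.026,0.0436,0],"spin":0}]}}

```text
time_s: 2.15
ee_pos: [369.5, 426.8, 268.1]
ee_rot: [180.0, -0.0, 83.8]
force: [0.2, 0.8, -0.8]
gripper_width: 0.1
gripper_force: 0.0
```

Request:
{"method": "arm_command", "body": {"motion": [{"offset":[-0.026,0.0436,0],"spin":0},{"offset":[-0.026,0.0436,0],"spin":0},{"offset":[-0.026,0.0436,0],"spin":0},{"offset":[0,0,0],"spin":0},{"offset":[0,0,0],"spin":0}]}}

```text
time_s: 2.78
ee_pos: [489.7, 336.2, 267.8]
ee_rot: [-179.9, -0.0, 83.8]
force: [0.2, 0.1, -0.3]
gripper_width: 0.5
gripper_force: 0.0
```

Request:
{"method": "arm_command", "body": {"motion": [{"offset":[0,0,0.04],"spin":0},{"offset":[0,0,0.035],"spin":0},{"offset":[0,0,0],"spin":0},{"offset":[0.008,0,0],"spin":0},{"offset":[0.008,0,0],"spin":0}]}}

```text
time_s: 3.4
ee_pos: [492.4, 352.2, 195.2]
ee_rot: [179.8, 0.0, 83.9]
force: [-0.2, -6.3, 4.7]
gripper_width: 0.4
gripper_force: 2.8
```

Request:
{"method": "arm_command", "body": {"motion": [{"offset":[0.006,0,-0.002],"spin":0},{"offset":[0.006,0,-0.003],"spin":0},{"offset":[0.006,0,-0.003],"spin":0},{"offset":[0.006,0,-0.002],"spin":0},{"offset":[0.005,0,-0.002],"spin":0}]}}

```text
time_s: 4.03
ee_pos: [495.1, 381.4, 205.0]
ee_rot: [180.0, -0.0, 83.8]
force: [0.7, -3.1, 1.5]
gripper_width: 0.4
gripper_force: 1.3
```

Request:
{"method": "arm_command", "body": {"motion": [{"offset":[0.003,0,-0.001],"spin":0},{"offset":[0,0,0],"spin":0}]}}

```text
time_s: 4.28
ee_pos: [495.3, 384.6, 205.8]
ee_rot: [-180.0, -0.1, 83.8]
force: [-0.1, -0.1, -0.3]
gripper_width: 0.2
gripper_force: 0.0
```

```bash
cat > look.py <<'E'
from h import *
import sys
for n in("top","side"):
    p,d=env.grab_frame(n); cv2.imwrite(f"pics/{n}{sys.argv[1]}.png",p)
    print(n,"door",door(n,p,d)); [print(x) for x in cases(p,d,n) if x[1][1]>-500]
E
python3 look.py 1
```

```text
top door (203.6, 90.9, 1.314)
([281, 206, 43, 20], array([648.1, 103.2]), array([111.,  37.]), -77.7, 32)
([281, 245, 42, 16], array([549.9, 102.2]), array([111.,  36.]), -85.4, 32)
([278, 286, 44, 19], array([436.5, 105. ]), array([112.,  36.]), 84.6, 31)
([356, 288, 43, 17], array([438.2, -98.3]), array([111.,  36.]), 86.4, 32)
side door (203.0, 93.9, 1.337)
([254, 204, 23, 25], array([705.1,  -6.2]), array([66., 55.]), -73.0, 34)
([272, 235, 15, 36], array([647.4, 102.1]), array([114.,  35.]), -78.3, 32)
([358, 248, 18, 39], array([435.3, 106.2]), array([115.,  36.]), 84.6, 31)
```

Request:
{"method": "arm_command", "body": {"motion": [{"offset":[0.002,0,0],"spin":0},{"offset":[0.002,0,0],"spin":0},{"offset":[0,0,0],"spin":0}]}}

```text
time_s: 4.75
ee_pos: [495.7, 387.8, 206.0]
ee_rot: [-180.0, -0.0, 83.8]
force: [-0.3, -1.2, 2.2]
gripper_width: 0.5
gripper_force: 0.9
```

Request:
{"method": "arm_command", "body": {"motion": [{"offset":[0.002,0,0],"spin":0},{"offset":[0.001,0,0],"spin":0},{"offset":[0,0,0],"spin":0}]}}

```text
time_s: 5.12
ee_pos: [495.7, 388.0, 206.1]
ee_rot: [-180.0, 0.3, 83.8]
force: [-1.1, -9.5, 2.9]
gripper_width: 0.5
gripper_force: 4.4
```

Request:
{"method": "arm_command", "body": {"motion": [{"offset":[-0.03,0,0],"spin":0},{"offset":[0,0,-0.04],"spin":0},{"offset":[-0.043,-0.005,0],"spin":-0.014},{"offset":[-0.043,-0.005,0],"spin":0},{"offset":[-0.043,-0.005,0],"spin":0}], "jaw": 0.065}}

```text
time_s: 5.75
ee_pos: [465.2, 233.5, 246.0]
ee_rot: [179.9, -0.1, 84.6]
force: [0.1, 0.0, 0.1]
gripper_width: 47.5
gripper_force: 0.0
```

Request:
{"method": "arm_command", "body": {"motion": [{"offset":[-0.043,-0.005,0],"spin":0},{"offset":[-0.043,-0.005,0],"spin":0},{"offset":[-0.043,-0.005,0.04],"spin":0},{"offset":[0,0,0.05],"spin":0},{"offset":[0,0,0.04],"spin":0}]}}

```text
time_s: 6.38
ee_pos: [438.2, 106.8, 114.7]
ee_rot: [179.9, -0.1, 84.5]
force: [0.1, -0.4, 0.3]
gripper_width: 64.7
gripper_force: 0.0
```

Request:
{"method": "arm_command", "body": {"motion": [{"offset":[0,0,0.03],"spin":0},{"offset":[0,0,0],"spin":0},{"offset":[0,0,0],"spin":0}]}}

```text
time_s: 6.75
ee_pos: [439.3, 107.4, 87.0]
ee_rot: [179.9, -0.1, 84.6]
force: [1.2, 0.2, 1.1]
gripper_width: 65.3
gripper_force: 0.0
```

Request:
{"method": "arm_command", "body": {"motion": [{"offset":[-0.002,-0.003,0.035],"spin":0},{"offset":[0,0,0.023],"spin":0},{"offset":[0,0,0.01],"spin":0},{"offset":[0,0,0],"spin":0},{"offset":[0,0,0],"spin":0}]}}

```text
time_s: 7.38
ee_pos: [436.1, 105.5, 19.0]
ee_rot: [179.9, -0.1, 84.6]
force: [-0.4, 0.1, -0.5]
gripper_width: 64.7
gripper_force: 0.0
```

Request:
{"method": "arm_command", "body": {"motion": [{"offset":[0,0,0],"spin":0},{"offset":[0,0,0],"spin":0},{"offset":[0,0,0],"spin":0},{"offset":[0,0,0],"spin":0}], "jaw": 0.0, "newtons": 35}}

```text
time_s: 7.88
ee_pos: [434.9, 105.3, 18.1]
ee_rot: [-180.0, -0.0, 84.6]
force: [-1.5, -0.0, 2.0]
gripper_width: 36.1
gripper_force: 35.0
```

Request:
{"method": "arm_command", "body": {"motion": [{"offset":[0,0,-0.03],"spin":0},{"offset":[0,0,-0.04],"spin":0},{"offset":[0,0,0],"spin":0},{"offset":[0,0,0],"spin":0},{"offset":[0,0,0],"spin":0}]}}

```text
time_s: 8.5
ee_pos: [433.7, 105.0, 86.5]
ee_rot: [-179.8, 0.1, 84.6]
force: [-0.5, 0.3, -3.3]
gripper_width: 35.6
gripper_force: 35.0
```

Request:
{"method": "arm_command", "body": {"motion": [{"offset":[0,0,0],"spin":0}]}}

```text
time_s: 8.62
ee_pos: [434.3, 105.1, 86.9]
ee_rot: [-179.9, 0.0, 84.6]
force: [0.7, 0.1, -2.8]
gripper_width: 35.7
gripper_force: 35.0
```

Request:
{"method": "arm_command", "body": {"motion": [{"offset":[0,0,0],"spin":0}]}}

```text
time_s: 8.75
ee_pos: [434.7, 105.2, 87.4]
ee_rot: [-179.9, 0.0, 84.6]
force: [-0.9, 0.8, -2.5]
gripper_width: 35.8
gripper_force: 35.0
```

Request:
{"method": "arm_command", "body": {"motion": [{"offset":[0,0,0],"spin":0}]}}

```text
time_s: 8.88
ee_pos: [434.9, 105.3, 87.7]
ee_rot: [-180.0, 0.0, 84.6]
force: [0.3, 0.5, -3.2]
gripper_width: 36.0
gripper_force: 35.0
```

```bash
cat > w.py <<'E'
from h import *
v=[]
for i in range(12):
    p,d=env.grab_frame("top"); v.append(env.state()["force"][2])
v=np.array(v); print("g",(-v.mean()/9.81*1000).round(), "+-",(v.std()/9.81*1000/12**.5).round())
[print(x) for x in cases(p,d) if x[1][1]>-500]
E
python3 w.py
```

```text
g 279.0 +- 17.0
([281, 206, 43, 20], array([648.9, 103.4]), array([111.,  36.]), -78.7, 32)
([281, 245, 42, 16], array([550.4, 102.1]), array([112.,  35.]), -84.5, 32)
([356, 288, 43, 17], array([438.2, -98. ]), array([112.,  36.]), 86.3, 32)
```

Request:
{"method": "arm_command", "body": {"motion": [{"offset":[0,0,-0.055],"spin":0.014},{"offset":[0.045,-0.0225,0],"spin":0},{"offset":[0.045,-0.0225,0],"spin":0},{"offset":[0.045,-0.0225,0],"spin":0},{"offset":[0.045,-0.0225,0],"spin":0}]}}

```text
time_s: 10.1
ee_pos: [364.3, 295.3, 143.1]
ee_rot: [180.0, -0.0, 83.8]
force: [0.1, 0.5, -1.9]
gripper_width: 36.0
gripper_force: 35.0
```

Request:
{"method": "arm_command", "body": {"motion": [{"offset":[0,0,0],"spin":0},{"offset":[0,0,0],"spin":0},{"offset":[0,0,0],"spin":0},{"offset":[0,0,0],"spin":0}]}}

```text
time_s: 10.6
ee_pos: [365.3, 293.0, 143.0]
ee_rot: [-180.0, 0.0, 83.7]
force: [-0.9, 0.6, -2.7]
gripper_width: 35.9
gripper_force: 35.0
```

```bash
python3 w.py; python3 -c "
from h import *
s=env.state();print(s['ee_pos'].round(1) if hasattr(s['ee_pos'],'round') else s['ee_pos'],s['ee_rot'],loc(np.array(s['ee_pos'])))"
```

```text
g 273.0 +- 11.0
([281, 206, 43, 20], array([648.2, 103.2]), array([111.,  37.]), -77.7, 32)
([281, 245, 42, 16], array([549.7, 102.2]), array([111.,  36.]), -85.1, 32)
([355, 288, 44, 17], array([438.2, -98.1]), array([112.,  36.]), 86.3, 32)
[364.9 294.  143. ] [ 1.79998903e+02 -3.68324006e-03  8.38204646e+01] [[-119.91021381  -45.26435461]]
```

Request:
{"method": "arm_command", "body": {"motion": [{"offset":[0,0,0.05],"spin":0},{"offset":[0,0,0.04],"spin":0},{"offset":[0,0,0.018],"spin":0},{"offset":[0,0,0.007],"spin":0},{"offset":[0,0,0],"spin":0}]}}

```text
time_s: 11.82
ee_pos: [365.1, 294.1, 28.1]
ee_rot: [180.0, -0.0, 83.8]
force: [-0.5, 0.3, -1.6]
gripper_width: 35.6
gripper_force: 35.0
```

Request:
{"method": "arm_command", "body": {"motion": [{"offset":[0,0,0.001],"spin":0},{"offset":[0,0,0],"spin":0}]}}

```text
time_s: 12.08
ee_pos: [365.4, 294.2, 27.7]
ee_rot: [179.9, -0.1, 83.8]
force: [0.9, 0.6, -3.4]
gripper_width: 35.4
gripper_force: 35.0
```

Request:
{"method": "arm_command", "body": {"motion": [{"offset":[0,0,0],"spin":0},{"offset":[0,0,0],"spin":0},{"offset":[0,0,0],"spin":0},{"offset":[0,0,-0.03],"spin":0},{"offset":[0,0,-0.04],"spin":0}], "jaw": 0.05}}

```text
time_s: 12.7
ee_pos: [364.3, 293.4, 97.0]
ee_rot: [-179.9, 0.1, 83.8]
force: [0.1, 0.7, 0.1]
gripper_width: 50.0
gripper_force: 0.0
```

Request:
{"method": "arm_command", "body": {"motion": [{"offset":[0,0,-0.046],"spin":0},{"offset":[-0.0342,0.0409,0],"spin":0},{"offset":[-0.0342,0.0409,0],"spin":0},{"offset":[-0.0342,0.0409,0],"spin":0},{"offset":[-0.0342,0.0409,0],"spin":0}], "jaw": 0.065}}

```text
time_s: 13.32
ee_pos: [513.9, 139.0, 143.1]
ee_rot: [180.0, -0.0, 83.8]
force: [-0.2, 1.2, -0.6]
gripper_width: 64.8
gripper_force: 0.0
```

Request:
{"method": "arm_command", "body": {"motion": [{"offset":[-0.0342,0.0409,0],"spin":0},{"offset":[0,0,0],"spin":-0.0975},{"offset":[0,0,0],"spin":-0.0975},{"offset":[0,0,0],"spin":0},{"offset":[0,0,0],"spin":0}]}}

```text
time_s: 13.95
ee_pos: [549.7, 102.0, 143.0]
ee_rot: [-180.0, -0.0, 94.9]
force: [-0.3, 0.8, -0.3]
gripper_width: 64.9
gripper_force: 0.0
```

```bash
python3 w.py; python3 look.py 2; python3 -c "
from h import *
s=env.state();print(s['ee_pos'],s['ee_rot'],s['time_s'])"
```

```text
g -6.0 +- 13.0
([356, 288, 43, 17], array([438.2, -98.2]), array([112.,  36.]), 86.4, 32)
([204, 311, 45, 20], array([367.6, 293.8]), array([111.,  36.]), 83.7, 39)
top door (204.2, 94.6, 1.345)
([355, 288, 44, 17], array([438.3, -98. ]), array([112.,  36.]), 86.2, 32)
([204, 311, 45, 20], array([367.6, 294.1]), array([112.,  36.]), 83.8, 39)
side door (203.8, 96.6, 1.36)
([362, 188, 20, 36], array([437.2, -96.7]), array([122.,  36.]), 86.6, 31)
([254, 204, 23, 24], array([705.4,  -6.5]), array([68., 55.]), -72.5, 33)
([305, 223, 22, 57], array([556.7,  72.7]), array([178.,  49.]), -75.6, 31)
([272, 235, 15, 36], array([647.2, 102.9]), array([110.,  35.]), -78.4, 32)
([376, 313, 23, 36], array([364.7, 283. ]), array([89., 35.]), 83.7, 39)
[549.78555098 101.86096727 142.96620772] [ 1.79999094e+02 -6.87838965e-03  9.49755170e+01] 14.65
```

View pics/side2.png

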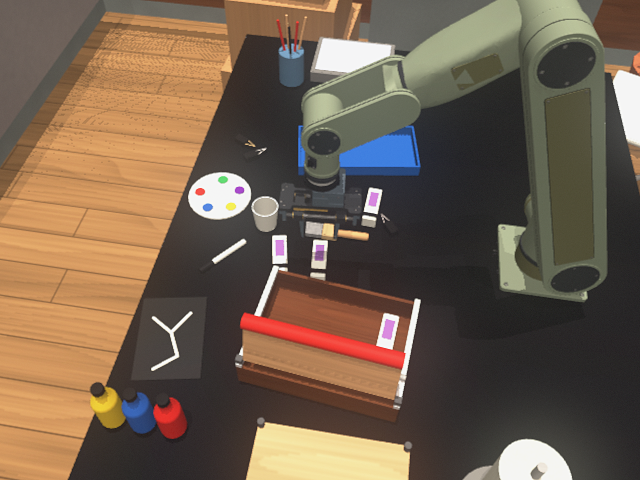

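Side picture: case 1 lies flat in the locker at about (388,330), the door is collapsed (roll at rows 318–365), and three cases remain, at (280,250), (320,255) and (372,205). The gripper is above the second.

Request:
{"method": "arm_command", "body": {"motion": [{"offset":[0,0,0.05],"spin":0},{"offset":[0,0,0.045],"spin":0},{"offset":[0,0,0.022],"spin":0},{"offset":[0,0,0.007],"spin":0},{"offset":[0,0,0],"spin":0}]}}

```text
time_s: 15.28
ee_pos: [550.1, 101.9, 19.2]
ee_rot: [180.0, -0.0, 95.0]
force: [-0.2, 0.2, -0.4]
gripper_width: 65.0
gripper_force: 0.0
```

Request:
{"method": "arm_command", "body": {"motion": [{"offset":[0,0,0],"spin":0},{"offset":[0,0,0],"spin":0},{"offset":[0,0,0],"spin":0},{"offset":[0,0,0],"spin":0}], "jaw": 0.0, "newtons": 35}}

```text
time_s: 15.78
ee_pos: [549.8, 101.9, 19.5]
ee_rot: [180.0, -0.0, 95.0]
force: [-0.7, 0.4, 4.4]
gripper_width: 35.6
gripper_force: 35.0
```

Request:
{"method": "arm_command", "body": {"motion": [{"offset":[0,0,-0.04],"spin":0},{"offset":[0,0,-0.05],"spin":0},{"offset":[0,0,-0.035],"spin":0},{"offset":[0,0,0],"spin":0},{"offset":[0,0,0],"spin":0}]}}

```text
time_s: 16.4
ee_pos: [548.7, 101.7, 142.5]
ee_rot: [-179.9, 0.0, 95.0]
force: [0.2, -1.1, -1.5]
gripper_width: 35.9
gripper_force: 35.0
```

```bash
python3 w.py;  python3 -c "
from h import *
s=env.state();print(s['ee_pos'],s['ee_rot'],s['time_s'],s['gripper_width'])"
```

```text
g 124.0 +- 9.0
([356, 288, 43, 17], array([438.2, -98.1]), array([112.,  36.]), 86.2, 32)
([204, 311, 45, 20], array([367.6, 294.1]), array([112.,  36.]), 83.6, 39)
[549.8037271  101.87131544 143.90268041] [-1.79998163e+02 -6.79402020e-03  9.49832577e+01] 17.0 35.709129540396994
```

Request:
{"method": "arm_command", "body": {"motion": [{"offset":[0,0,0],"spin":-0.084},{"offset":[-0.0504,-0.0019,0],"spin":0},{"offset":[-0.0504,-0.0019,0],"spin":0},{"offset":[-0.0504,-0.0019,0],"spin":0},{"offset":[-0.0504,-0.0019,0],"spin":0}]}}

```text
time_s: 17.62
ee_pos: [576.8, -99.6, 144.1]
ee_rot: [180.0, 0.0, 99.8]
force: [0.3, 0.6, 0.0]
gripper_width: 35.5
gripper_force: 35.0
```

Request:
{"method": "arm_command", "body": {"motion": [{"offset":[-0.0504,-0.0019,0],"spin":0},{"offset":[-0.0504,-0.0019,0],"spin":0},{"offset":[-0.0504,-0.0019,0],"spin":0},{"offset":[-0.0504,-0.0019,0],"spin":0},{"offset":[0,0,0],"spin":0}]}}

```text
time_s: 18.25
ee_pos: [603.4, -301.7, 143.4]
ee_rot: [180.0, 0.1, 99.6]
force: [0.3, 1.9, -0.7]
gripper_width: 35.7
gripper_force: 35.0
```

Request:
{"method": "arm_command", "body": {"motion": [{"offset":[0,0,0.05],"spin":0},{"offset":[0,0,0.045],"spin":0},{"offset":[0,0,0.016],"spin":0},{"offset":[0,0,0.006],"spin":0},{"offset":[0,0,0],"spin":0}]}}

```text
time_s: 18.88
ee_pos: [604.4, -298.1, 28.2]
ee_rot: [179.9, 0.1, 99.8]
force: [0.3, 0.3, -0.6]
gripper_width: 35.7
gripper_force: 35.0
```

Request:
{"method": "arm_command", "body": {"motion": [{"offset":[0,0,0.001],"spin":0},{"offset":[0,0,0],"spin":0}]}}

```text
time_s: 19.12
ee_pos: [604.0, -298.3, 27.1]
ee_rot: [179.9, 0.1, 99.8]
force: [-0.3, 0.1, -0.9]
gripper_width: 35.4
gripper_force: 35.0
```

Request:
{"method": "arm_command", "body": {"motion": [{"offset":[0,0,0.002],"spin":0},{"offset":[0,0,0],"spin":0}]}}

```text
time_s: 19.38
ee_pos: [603.9, -298.3, 24.5]
ee_rot: [179.9, 0.0, 99.8]
force: [0.1, -0.0, 1.3]
gripper_width: 35.9
gripper_force: 35.0
```

Request:
{"method": "arm_command", "body": {"motion": [{"offset":[0,0,0],"spin":0},{"offset":[0,0,0],"spin":0},{"offset":[0,0,0],"spin":0},{"offset":[0,0,-0.03],"spin":0},{"offset":[0,0,-0.04],"spin":0}], "jaw": 0.05}}

```text
time_s: 20.0
ee_pos: [602.6, -297.6, 93.4]
ee_rot: [-179.9, -0.1, 99.8]
force: [0.5, -0.7, 0.5]
gripper_width: 49.8
gripper_force: 0.0
```

Request:
{"method": "arm_command", "body": {"motion": [{"offset":[0,0,-0.047],"spin":0.118},{"offset":[0,0,0],"spin":0.118},{"offset":[0.0378,-0.0357,0],"spin":0},{"offset":[0.0378,-0.0357,0],"spin":0},{"offset":[0.0378,-0.0357,0],"spin":0}], "jaw": 0.065}}

```text
time_s: 20.62
ee_pos: [502.7, -176.8, 140.8]
ee_rot: [180.0, -0.0, 86.3]
force: [0.0, -0.0, -0.2]
gripper_width: 65.4
gripper_force: 0.0
```

Request:
{"method": "arm_command", "body": {"motion": [{"offset":[0.0378,-0.0357,0],"spin":0},{"offset":[0.0378,-0.0357,0],"spin":0},{"offset":[0,0,0],"spin":0},{"offset":[0,0,0],"spin":0}]}}

```text
time_s: 21.12
ee_pos: [438.5, -98.1, 141.4]
ee_rot: [179.9, 0.0, 86.3]
force: [-0.8, -0.2, 0.5]
gripper_width: 64.6
gripper_force: 0.0
```

```bash
python3 look.py 3; python3 -c "
from h import *
s=env.state();print(s['ee_pos'],s['ee_rot'],s['time_s'])"
```

```text
top door (204.2, 94.7, 1.346)
([281, 206, 43, 20], array([648.7, 103.3]), array([111.,  36.]), -77.7, 32)
([430, 225, 44, 19], array([ 605.2, -297.1]), array([113.,  36.]), -80.5, 36)
([204, 311, 45, 20], array([367.5, 293.8]), array([112.,  36.]), 83.6, 40)
side door (203.7, 97.2, 1.365)
([315, 130, 13, 33], array([ 604. , -302.1]), array([135.,  36.]), -81.7, 36)
([362, 188, 20, 36], array([436.8, -96.1]), array([120.,  35.]), 86.6, 31)
([254, 204, 23, 24], array([705.7,  -7. ]), array([66., 55.]), -71.3, 33)
([272, 235, 15, 36], array([647.2, 102.9]), array([112.,  35.]), -78.4, 31)
([376, 313, 23, 36], array([364.7, 282.8]), array([91., 35.]), 83.8, 39)
[438.75738052 -98.62648024 141.16324139] [1.79923825e+02 1.69967923e-02 8.62388088e+01] 21.225
```

View pics/top3.png

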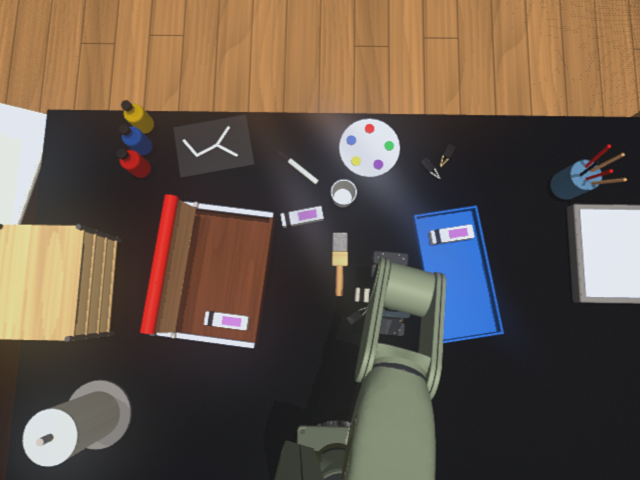

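Top picture: one case is in the locker (228,321) and one in the tray (452,234). The gripper is above the third (370,295), and the fourth is at (302,216) near the cup (343,193).

Request:
{"method": "arm_command", "body": {"motion": [{"offset":[0,0,0.05],"spin":0},{"offset":[0,0,0.043],"spin":0},{"offset":[0,0,0.022],"spin":0},{"offset":[0,0,0.007],"spin":0},{"offset":[0,0,0],"spin":0}]}}

```text
time_s: 21.85
ee_pos: [438.2, -98.3, 18.9]
ee_rot: [180.0, -0.0, 86.2]
force: [0.8, -0.4, -0.4]
gripper_width: 65.2
gripper_force: 0.0
```

Request:
{"method": "arm_command", "body": {"motion": [{"offset":[0,0,0],"spin":0},{"offset":[0,0,0],"spin":0},{"offset":[0,0,0],"spin":0},{"offset":[0,0,0],"spin":0}], "jaw": 0.0, "newtons": 35}}

```text
time_s: 22.35
ee_pos: [437.4, -97.8, 19.4]
ee_rot: [-180.0, -0.0, 86.3]
force: [-2.8, 0.1, 5.7]
gripper_width: 36.1
gripper_force: 35.0
```

Request:
{"method": "arm_command", "body": {"motion": [{"offset":[0,0,-0.04],"spin":0},{"offset":[0,0,-0.05],"spin":0},{"offset":[0,0,-0.035],"spin":0},{"offset":[0,0,0],"spin":0},{"offset":[0,0,0],"spin":0}]}}

```text
time_s: 22.98
ee_pos: [436.5, -97.6, 142.8]
ee_rot: [-179.9, -0.0, 86.3]
force: [-1.0, -0.9, -3.0]
gripper_width: 35.6
gripper_force: 35.0
```

```bash
python3 w.py;  python3 -c "
from h import *
s=env.state();print(s['ee_pos'],s['ee_rot'],s['time_s'],s['gripper_width'])"
```

```text
g 197.0 +- 17.0
([281, 206, 43, 20], array([648.4, 103.3]), array([112.,  36.]), -78.2, 32)
([430, 225, 44, 19], array([ 605.3, -297.1]), array([110.,  36.]), -80.2, 37)
([204, 311, 45, 20], array([367.6, 294.2]), array([113.,  36.]), 83.8, 39)
[437.59454454 -97.85354646 143.85148712] [-1.79994476e+02 -6.83484665e-03  8.62727409e+01] 23.575 35.713856424520586
```

```bash
python3 w.py;python3 w.py|head -1
```

```text
g 200.0 +- 17.0
([281, 206, 43, 20], array([648.5, 103.3]), array([111.,  36.]), -79.0, 32)
([430, 225, 44, 19], array([ 605.2, -296.8]), array([112.,  36.]), -80.3, 37)
([204, 311, 45, 20], array([367.5, 294.1]), array([112.,  36.]), 83.8, 39)
g 224.0 +- 12.0
```

Request:
{"method": "arm_command", "body": {"motion": [{"offset":[0,0,0],"spin":-0.118},{"offset":[0,0,0],"spin":-0.118},{"offset":[-0.0451,0.0099,0],"spin":0},{"offset":[-0.0451,0.0099,0],"spin":0},{"offset":[-0.0451,0.0099,0],"spin":0}]}}

```text
time_s: 25.4
ee_pos: [490.4, -227.4, 144.0]
ee_rot: [180.0, -0.0, 99.8]
force: [0.3, 0.8, -1.9]
gripper_width: 36.0
gripper_force: 35.0
```

Request:
{"method": "arm_command", "body": {"motion": [{"offset":[-0.0451,0.0099,0],"spin":0},{"offset":[-0.0451,0.0099,0],"spin":0},{"offset":[0,0,0],"spin":0}]}}

```text
time_s: 25.78
ee_pos: [525.8, -314.6, 143.3]
ee_rot: [180.0, 0.1, 99.6]
force: [-0.5, 0.1, -2.6]
gripper_width: 35.9
gripper_force: 35.0
```

Request:
{"method": "arm_command", "body": {"motion": [{"offset":[0,0,0.05],"spin":0},{"offset":[0,0,0.045],"spin":0},{"offset":[0,0,0.016],"spin":0},{"offset":[0,0,0.007],"spin":0},{"offset":[0,0,0.001],"spin":0}]}}

```text
time_s: 26.4
ee_pos: [525.6, -311.9, 26.0]
ee_rot: [179.9, 0.1, 99.8]
force: [0.2, 0.8, -1.5]
gripper_width: 35.8
gripper_force: 35.0
```

Request:
{"method": "arm_command", "body": {"motion": [{"offset":[0,0,0],"spin":0},{"offset":[0,0,0],"spin":0}]}}

```text
time_s: 26.65
ee_pos: [525.3, -312.0, 26.1]
ee_rot: [179.9, 0.1, 99.8]
force: [-0.5, 0.5, -2.0]
gripper_width: 35.9
gripper_force: 35.0
```

Request:
{"method": "arm_command", "body": {"motion": [{"offset":[0,0,0.0015],"spin":0},{"offset":[0,0,0],"spin":0}]}}

```text
time_s: 26.9
ee_pos: [525.2, -311.9, 24.4]
ee_rot: [179.9, 0.1, 99.8]
force: [0.3, 0.3, 4.6]
gripper_width: 35.9
gripper_force: 35.0
```

Request:
{"method": "arm_command", "body": {"motion": [{"offset":[0,0,0],"spin":0},{"offset":[0,0,0],"spin":0},{"offset":[0,0,0],"spin":0},{"offset":[0,0,-0.03],"spin":0},{"offset":[0,0,-0.04],"spin":0}], "jaw": 0.05}}

```text
time_s: 27.52
ee_pos: [524.0, -311.2, 92.9]
ee_rot: [-179.9, -0.1, 99.8]
force: [0.8, -0.5, -0.6]
gripper_width: 50.0
gripper_force: 0.0
```

Request:
{"method": "arm_command", "body": {"motion": [{"offset":[0,0,-0.047],"spin":-0.035},{"offset":[0.0424,0.0229,0],"spin":0},{"offset":[0.0424,0.0229,0],"spin":0},{"offset":[0.0424,0.0229,0],"spin":0},{"offset":[0.0424,0.0229,0],"spin":0}], "jaw": 0.065}}

```text
time_s: 28.15
ee_pos: [580.0, -125.4, 140.4]
ee_rot: [180.0, -0.0, 101.8]
force: [0.4, 0.2, 0.1]
gripper_width: 65.3
gripper_force: 0.0
```

Request:
{"method": "arm_command", "body": {"motion": [{"offset":[0.0424,0.0229,0],"spin":0},{"offset":[0.0424,0.0229,0],"spin":0},{"offset":[0.0424,0.0229,0],"spin":0},{"offset":[0.0424,0.0229,0],"spin":0},{"offset":[0.0424,0.0229,0],"spin":0}]}}

```text
time_s: 28.78
ee_pos: [648.7, 105.6, 140.3]
ee_rot: [-180.0, 0.0, 101.8]
force: [-0.0, -0.4, -1.2]
gripper_width: 65.0
gripper_force: 0.0
```

Request:
{"method": "arm_command", "body": {"motion": [{"offset":[0,0,0],"spin":0},{"offset":[0,0,0],"spin":0}]}}

```text
time_s: 29.02
ee_pos: [648.0, 103.6, 140.1]
ee_rot: [-179.9, 0.0, 101.8]
force: [-0.2, 0.3, 0.4]
gripper_width: 65.0
gripper_force: 0.0
```

```bash
python3 look.py 4; python3 -c "
from h import *
s=env.state();print(s['ee_pos'],s['ee_rot'],s['time_s'])"
```

```text
top door (204.3, 93.9, 1.339)
([430, 225, 44, 19], array([ 605.2, -297.5]), array([112.,  36.]), -80.3, 37)
([436, 254, 45, 20], array([ 527. , -311.9]), array([112.,  36.]), -79.9, 37)
([204, 311, 45, 20], array([367.5, 293.7]), array([111.,  36.]), 83.7, 39)
side door (203.7, 96.7, 1.36)
([342, 130, 14, 32], array([ 527.4, -318.4]), array([135.,  37.]), -80.9, 36)
([315, 137, 13, 26], array([ 601. , -282.1]), array([89., 34.]), -80.8, 36)
([272, 235, 15, 37], array([647. , 103.3]), array([112.,  35.]), -78.0, 32)
([376, 313, 23, 36], array([364.6, 282.5]), array([91., 35.]), 83.7, 39)
[648.03985746 102.77492633 140.34551585] [-1.79960138e+02  1.61784932e-02  1.01733657e+02] 29.125
```

View pics/side4.png

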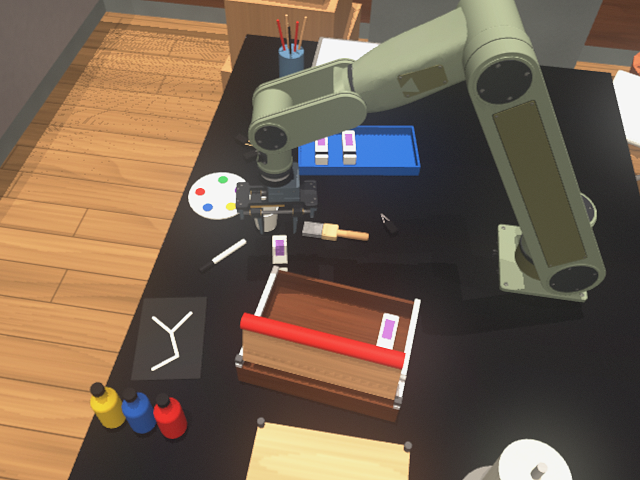

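Side picture: two cases lie flat in the tray at (322,145) and (349,145), one in the locker at (388,328), and the gripper is above the fourth (280,250).

Request:
{"method": "arm_command", "body": {"motion": [{"offset":[0,0,0.05],"spin":0},{"offset":[0,0,0.042],"spin":0},{"offset":[0,0,0.022],"spin":0},{"offset":[0,0,0.007],"spin":0},{"offset":[0,0,0],"spin":0}]}}

```text
time_s: 29.75
ee_pos: [648.7, 103.3, 19.8]
ee_rot: [180.0, 0.0, 101.7]
force: [-0.5, -0.7, 0.2]
gripper_width: 65.2
gripper_force: 0.0
```

Request:
{"method": "arm_command", "body": {"motion": [{"offset":[0,0,0],"spin":0},{"offset":[0,0,0],"spin":0},{"offset":[0,0,0],"spin":0},{"offset":[0,0,0],"spin":0}], "jaw": 0.0, "newtons": 35}}

```text
time_s: 30.25
ee_pos: [648.2, 104.1, 20.0]
ee_rot: [-180.0, -0.0, 101.8]
force: [-1.2, 0.0, 4.1]
gripper_width: 36.2
gripper_force: 35.0
```

Request:
{"method": "arm_command", "body": {"motion": [{"offset":[0,0,-0.04],"spin":0},{"offset":[0,0,-0.05],"spin":0},{"offset":[0,0,-0.035],"spin":0},{"offset":[0,0,0],"spin":0},{"offset":[0,0,0],"spin":0}]}}

```text
time_s: 30.88
ee_pos: [647.3, 104.0, 142.6]
ee_rot: [-179.8, -0.0, 101.8]
force: [-0.3, 0.1, -2.5]
gripper_width: 35.5
gripper_force: 35.0
```

```bash
python3 w.py;  python3 -c "
from h import *
s=env.state();print(s['ee_pos'],s['ee_rot'],s['time_s'],s['gripper_width'])"
```

```text
g 207.0 +- 13.0
([430, 225, 44, 19], array([ 605.3, -297.4]), array([113.,  36.]), -80.1, 36)
([435, 254, 46, 20], array([ 527. , -311.8]), array([112.,  36.]), -80.0, 37)
([204, 311, 45, 20], array([367.6, 294. ]), array([112.,  36.]), 83.6, 39)
[648.46488683 104.0344237  144.40213495] [ 1.79997294e+02 -2.44163730e-03  1.01800016e+02] 31.475 35.78029567286805
```

```bash
python3 w.py|head -1;python3 w.py|head -1
```

```text
g 202.0 +- 13.0
g 186.0 +- 12.0
```

Request:
{"method": "arm_command", "body": {"motion": [{"offset":[-0.0388,-0.0273,0],"spin":0.035},{"offset":[-0.0388,-0.0273,0],"spin":0},{"offset":[-0.0388,-0.0273,0],"spin":0},{"offset":[-0.0388,-0.0273,0],"spin":0},{"offset":[-0.0388,-0.0273,0],"spin":0}]}}

```text
time_s: 33.3
ee_pos: [547.8, -112.4, 144.7]
ee_rot: [180.0, 0.0, 99.8]
force: [0.6, -0.1, -2.8]
gripper_width: 35.8
gripper_force: 35.0
```

Request:
{"method": "arm_command", "body": {"motion": [{"offset":[-0.0388,-0.0273,0],"spin":0},{"offset":[-0.0388,-0.0273,0],"spin":0},{"offset":[-0.0388,-0.0273,0],"spin":0},{"offset":[-0.0388,-0.0273,0],"spin":0},{"offset":[-0.0388,-0.0273,0],"spin":0}]}}

```text
time_s: 33.92
ee_pos: [446.3, -326.8, 144.7]
ee_rot: [180.0, 0.0, 99.8]
force: [1.2, -0.9, -1.6]
gripper_width: 35.8
gripper_force: 35.0
```

Request:
{"method": "arm_command", "body": {"motion": [{"offset":[0,0,0],"spin":0},{"offset":[0,0,0],"spin":0}]}}

```text
time_s: 34.17
ee_pos: [447.0, -325.2, 144.4]
ee_rot: [180.0, -0.0, 99.8]
force: [0.6, 0.1, -1.3]
gripper_width: 35.6
gripper_force: 35.0
```

Lower it (144.4 to 25), release and rise clear, closing the jaws for the door.

Request:
{"method": "arm_command", "body": {"motion": [{"offset":[0,0,0.05],"spin":0},{"offset":[0,0,0.045],"spin":0},{"offset":[0,0,0.016],"spin":0},{"offset":[0,0,0.007],"spin":0},{"offset":[0,0,0.001],"spin":0}]}}

```text
time_s: 34.8
ee_pos: [448.0, -325.7, 26.3]
ee_rot: [179.9, 0.1, 99.8]
force: [-0.3, 0.4, -2.1]
gripper_width: 35.6
gripper_force: 35.0
```

Request:
{"method": "arm_command", "body": {"motion": [{"offset":[0,0,0.0005],"spin":0},{"offset":[0,0,0],"spin":0}]}}

```text
time_s: 35.05
ee_pos: [447.5, -325.8, 25.9]
ee_rot: [179.9, 0.1, 99.8]
force: [0.3, -0.1, -1.0]
gripper_width: 35.4
gripper_force: 35.0
```

Request:
{"method": "arm_command", "body": {"motion": [{"offset":[0,0,0],"spin":0},{"offset":[0,0,0],"spin":0},{"offset":[0,0,0],"spin":0},{"offset":[0,0,-0.03],"spin":0},{"offset":[0,0,-0.04],"spin":0}], "jaw": 0.05}}

```text
time_s: 35.67
ee_pos: [446.3, -325.0, 94.8]
ee_rot: [-179.9, -0.1, 99.8]
force: [0.3, -0.8, -0.9]
gripper_width: 50.1
gripper_force: 0.0
```

Request:
{"method": "arm_command", "body": {"motion": [{"offset":[0,0,-0.05],"spin":0},{"offset":[0,0,-0.05],"spin":0},{"offset":[0,0,-0.05],"spin":0},{"offset":[0,0,0],"spin":0}]}}

```text
time_s: 36.17
ee_pos: [448.7, -326.8, 249.5]
ee_rot: [179.6, 0.4, 99.8]
force: [-0.1, 0.1, 0.1]
gripper_width: 50.3
gripper_force: 0.0
```

```bash
python3 look.py 5; python3 -c "
from h import *
s=env.state();print(s['ee_pos'],s['ee_rot'],s['time_s'],s['qpos'])
for n in('top','side'): print([(round(r['score'],2),onplane(n,r['location'],0)[:2].round().tolist()) for r in env.pinpoint(n,'case_a')])"
```

```text
top door (204.1, 94.2, 1.341)
([430, 225, 44, 19], array([ 605.4, -297.1]), array([111.,  36.]), -80.2, 37)
([436, 254, 45, 19], array([ 527. , -311.3]), array([111.,  36.]), -80.1, 36)
([442, 284, 45, 19], array([ 449.6, -325.1]), array([110.,  35.]), -80.6, 37)
([204, 311, 45, 20], array([367.6, 294. ]), array([112.,  36.]), 83.6, 39)
side door (203.9, 97.0, 1.364)
([315, 130, 13, 32], array([ 604.6, -304.4]), array([134.,  34.]), -80.7, 36)
([342, 130, 14, 33], array([ 526.7, -318.2]), array([138.,  37.]), -82.1, 36)
([369, 130, 15, 33], array([ 448.9, -331.3]), array([136.,  38.]), -82.8, 36)
([254, 204, 23, 24], array([707.6,  -5.4]), array([68., 56.]), -62.1, 34)
([376, 313, 23, 36], array([364.5, 281.7]), array([90., 35.]), 83.6, 40)
[ 446.70595791 -325.25608931  244.81501163] [ 1.79995982e+02 -1.49582520e-03  9.98003995e+01] 36.275 [-3.72539723e+01  1.56979658e+01  9.09411500e+01  4.13341675e-03
  7.33592417e+01 -4.70555553e+01]
[(0.83, [607.0, -291.0]), (0.82, [461.0, -333.0]), (0.7, [363.0, 294.0]), (0.69, [531.0, -321.0])]
[(0.96, [603.0, -305.0]), (0.7, [369.0, 290.0]), (0.61, [451.0, -317.0]), (0.58, [530.0, -323.0])]
```

View pics/side5.png

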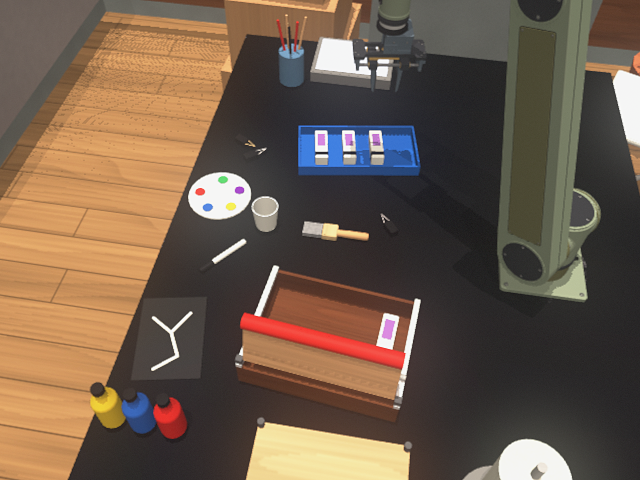

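View pics/top5.png

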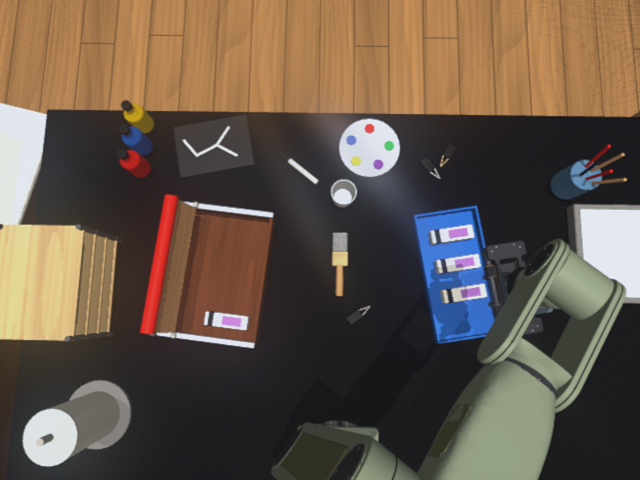

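Both pictures show the tray with three cases flat (452,234; 458,264; 464,293), one in the locker (228,321), the cup upright at (343,193), and no case left on the table. Next comes the door, with the gripper going behind the roll with closed jaws.

Request:
{"method": "arm_command", "body": {"motion": [{"offset":[0,0,-0.045],"spin":0.14},{"offset":[0,0,0],"spin":0.139},{"offset":[0.0498,-0.0018,0],"spin":0},{"offset":[0.0498,-0.0018,0],"spin":0},{"offset":[0.0498,-0.0018,0],"spin":0}], "jaw": 0}}

```text
time_s: 37.0
ee_pos: [457.0, -174.7, 288.0]
ee_rot: [-179.8, -0.1, 83.8]
force: [1.3, 0.1, -0.3]
gripper_width: 2.7
gripper_force: 0.0
```

Request:
{"method": "arm_command", "body": {"motion": [{"offset":[0.0498,-0.0018,0],"spin":0},{"offset":[0.0498,-0.0018,0],"spin":0},{"offset":[0.0498,-0.0018,0],"spin":0},{"offset":[0.0498,-0.0018,0],"spin":0},{"offset":[0.0498,-0.0018,0],"spin":0}]}}

```text
time_s: 37.62
ee_pos: [474.9, 73.7, 288.3]
ee_rot: [-179.8, 0.0, 83.8]
force: [-0.1, -0.4, 0.3]
gripper_width: 0.1
gripper_force: 0.0
```

Request:
{"method": "arm_command", "body": {"motion": [{"offset":[0.0498,-0.0018,0],"spin":0},{"offset":[0.0498,-0.0018,0],"spin":0},{"offset":[0.0498,-0.0018,0],"spin":0},{"offset":[0.0498,-0.0018,0],"spin":0},{"offset":[0.0498,-0.0018,0],"spin":0}]}}

```text
time_s: 38.25
ee_pos: [492.9, 322.0, 287.9]
ee_rot: [-179.8, 0.1, 83.8]
force: [1.5, 0.6, -0.3]
gripper_width: 0.5
gripper_force: 0.0
```

Request:
{"method": "arm_command", "body": {"motion": [{"offset":[0.0498,-0.0018,0],"spin":0},{"offset":[0.0498,-0.0018,0],"spin":0},{"offset":[0.0498,-0.0018,0],"spin":0},{"offset":[0,0,0],"spin":0},{"offset":[0,0,0],"spin":0}]}}

```text
time_s: 38.88
ee_pos: [503.9, 469.1, 288.2]
ee_rot: [-179.9, 0.2, 83.8]
force: [-0.0, 0.3, 0.3]
gripper_width: 0.1
gripper_force: 0.0
```

```bash
python3 -c "
from h import *
s=env.state();print(s['ee_pos'],s['ee_rot'],s['time_s'],loc(np.array(s['ee_pos'])))"
```

```text
[503.88179698 469.08010686 288.15307445] [-1.79887207e+02  1.78536450e-01  8.38202213e+01] 38.875 [[ -0.65780655 143.85045064]]
```

Request:
{"method": "arm_command", "body": {"motion": [{"offset":[0,0,0.04],"spin":0},{"offset":[0,0,0.04],"spin":0},{"offset":[0,0,0],"spin":0},{"offset":[-0.009,0,0],"spin":0},{"offset":[-0.006,0,0],"spin":0}]}}

```text
time_s: 39.5
ee_pos: [503.4, 454.5, 212.5]
ee_rot: [179.8, -0.2, 83.8]
force: [0.6, 0.5, -0.8]
gripper_width: 0.4
gripper_force: 0.0
```

Request:
{"method": "arm_command", "body": {"motion": [{"offset":[-0.008,0,0.002],"spin":0},{"offset":[-0.008,0,0.003],"spin":0},{"offset":[-0.008,0,0.004],"spin":0},{"offset":[-0.008,0,0.004],"spin":0},{"offset":[0,0,0],"spin":0}]}}

```text
time_s: 40.12
ee_pos: [498.8, 421.9, 196.2]
ee_rot: [-179.9, 0.1, 83.8]
force: [0.0, -0.0, 0.2]
gripper_width: 0.1
gripper_force: 0.0
```

Request:
{"method": "arm_command", "body": {"motion": [{"offset":[-0.008,0,0.005],"spin":0},{"offset":[-0.007,0,0.005],"spin":0},{"offset":[-0.005,0,0.004],"spin":0},{"offset":[-0.004,0,0.004],"spin":0},{"offset":[0,0,0],"spin":0}]}}

```text
time_s: 40.75
ee_pos: [496.3, 398.5, 178.4]
ee_rot: [-180.0, 0.1, 83.8]
force: [1.3, -0.6, 0.5]
gripper_width: 0.1
gripper_force: 0.0
```

```bash
python3 look.py 6|grep door; python3 -c "
from h import *
s=env.state();print(s['ee_pos'],s['ee_rot'],s['time_s'],loc(np.array(s['ee_pos'])))"
```

```text
top door (174.0, 37.4, 0.811)
side door (173.2, 40.9, 0.828)
[496.49322586 399.03259592 178.81972786] [-1.79982712e+02  2.73026215e-02  8.38072031e+01] 40.85 [[-0.43807559 73.4146892 ]]
```

Request:
{"method": "arm_command", "body": {"motion": [{"offset":[0.004,0,-0.02],"spin":0},{"offset":[0,0,-0.018],"spin":0},{"offset":[-0.019,0,0],"spin":0},{"offset":[-0.019,0,0],"spin":0},{"offset":[0,0,0],"spin":0}]}}

```text
time_s: 41.48
ee_pos: [492.3, 363.2, 216.4]
ee_rot: [-179.9, 0.1, 83.7]
force: [-0.6, 0.6, -0.5]
gripper_width: 0.5
gripper_force: 0.0
```

Request:
{"method": "arm_command", "body": {"motion": [{"offset":[0,0,0.009],"spin":0},{"offset":[0,0,0.005],"spin":0},{"offset":[-0.007,0,0.0075],"spin":0},{"offset":[-0.007,0,0.0075],"spin":0},{"offset":[0,0,0],"spin":0}]}}

```text
time_s: 42.1
ee_pos: [491.0, 351.3, 187.2]
ee_rot: [-179.9, 0.0, 83.8]
force: [0.5, 0.0, -0.1]
gripper_width: 0.2
gripper_force: 0.0
```

```bash
python3 look.py 7|grep door; python3 -c "
from h import *
s=env.state();print(s['ee_pos'],s['ee_rot'],s['time_s'],loc(np.array(s['ee_pos'])))"
```

```text
top door (158.4, 26.1, 0.653)
side door (158.3, 27.5, 0.66)
[491.45696512 352.15551499 187.7047401 ] [-1.79993347e+02 -4.22785619e-02  8.38181685e+01] 42.2 [[-0.38218453 26.26788109]]
```

Request:
{"method": "arm_command", "body": {"motion": [{"offset":[-0.005,0,0.0075],"spin":0},{"offset":[-0.005,0,0.0075],"spin":0},{"offset":[-0.004,0,0.008],"spin":0},{"offset":[-0.003,0,0.008],"spin":0},{"offset":[-0.003,0,0.008],"spin":0}]}}

```text
time_s: 42.82
ee_pos: [489.0, 331.4, 148.2]
ee_rot: [-180.0, 0.0, 83.8]
force: [-0.5, -0.6, 2.2]
gripper_width: 0.4
gripper_force: 0.6
```

Request:
{"method": "arm_command", "body": {"motion": [{"offset":[-0.002,0,0.008],"spin":0},{"offset":[-0.001,0,0.006],"spin":0},{"offset":[-0.001,0,0.006],"spin":0},{"offset":[0,0,0.005],"spin":0},{"offset":[0,0,0.004],"spin":0}]}}

```text
time_s: 43.45
ee_pos: [488.8, 327.8, 119.7]
ee_rot: [180.0, -0.0, 83.8]
force: [-0.6, -0.6, -0.1]
gripper_width: 0.5
gripper_force: 0.4
```

Request:
{"method": "arm_command", "body": {"motion": [{"offset":[0,0,0.002],"spin":0},{"offset":[0,0,0.002],"spin":0},{"offset":[0,0,0],"spin":0}]}}

```text
time_s: 43.82
ee_pos: [488.8, 327.8, 115.9]
ee_rot: [180.0, -0.0, 83.8]
force: [0.4, 0.0, 0.1]
gripper_width: 0.5
gripper_force: 0.0
```

Request:
{"method": "arm_command", "body": {"motion": [{"offset":[0,0,0.002],"spin":0},{"offset":[0,0,0.001],"spin":0},{"offset":[0,0,0],"spin":0}]}}

```text
time_s: 44.2
ee_pos: [489.0, 327.9, 114.9]
ee_rot: [179.9, -0.1, 83.8]
force: [-3.2, -1.8, 10.5]
gripper_width: 0.1
gripper_force: 5.1
```

Request:
{"method": "arm_command", "body": {"motion": [{"offset":[0,0,0.001],"spin":0},{"offset":[0,0,0],"spin":0}]}}

```text
time_s: 44.45
ee_pos: [489.0, 327.9, 114.8]
ee_rot: [179.9, -0.1, 83.8]
force: [-4.0, -2.2, 15.6]
gripper_width: 0.4
gripper_force: 7.4
```

Against the stop: flat. Rise clear and check.

Request:
{"method": "arm_command", "body": {"motion": [{"offset":[0,0,-0.02],"spin":0},{"offset":[0,0,-0.05],"spin":0},{"offset":[0,0,-0.06],"spin":0},{"offset":[-0.05,0,-0.02],"spin":0},{"offset":[-0.05,0,0],"spin":0}]}}

```text
time_s: 45.08
ee_pos: [478.9, 228.0, 264.3]
ee_rot: [179.7, -0.2, 83.9]
force: [0.2, -0.2, -0.8]
gripper_width: 0.6
gripper_force: 0.0
```

Request:
{"method": "arm_command", "body": {"motion": [{"offset":[-0.05,0,0],"spin":0},{"offset":[-0.05,0,0],"spin":0},{"offset":[-0.05,0,0],"spin":0},{"offset":[0,0,0],"spin":0}]}}

```text
time_s: 45.58
ee_pos: [461.3, 76.7, 262.2]
ee_rot: [180.0, 0.0, 83.6]
force: [0.4, 1.4, -0.7]
gripper_width: 0.3
gripper_force: 0.0
```

```bash
python3 look.py 8; python3 -c "
from h import *
s=env.state();print(s['ee_pos'],s['time_s'])
p,d=env.grab_frame('top');C=cloud('top',d);q=loc(C.reshape(-1,3));z=C.reshape(-1,3)[:,2]
for y in range(-120,130,20):
    k=(abs(q[:,0])<120)&(abs(q[:,1]-y)<6)&(z>20)&(z<150);print(y,k.sum(),np.median(z[k]).round(1))"
```

```text
top door (87.7, 0.8, 0.022)
([423, 242, 58, 32], array([ 542.7, -294.6]), array([140.,  73.]), -81.2, 37)
([442, 284, 45, 19], array([ 449.4, -325.1]), array([112.,  35.]), -80.3, 37)
side door (87.6, 3.8, 0.022)
([333, 130, 22, 35], array([ 528.7, -301.2]), array([166.,  51.]), 86.9, 36)
([254, 204, 23, 24], array([705.2,  -6. ]), array([66., 55.]), -72.7, 34)
[461.98396691  79.15988195 262.14473479] 45.675
-120 86 66.7
-100 453 88.5
-80 451 88.5
-60 441 88.8
-40 443 88.5
-20 436 88.5
0 469 100.0
20 392 89.1
40 443 88.7
60 441 88.4
80 438 88.6
100 438 88.6
120 160 86.6
```

View pics/side8.png

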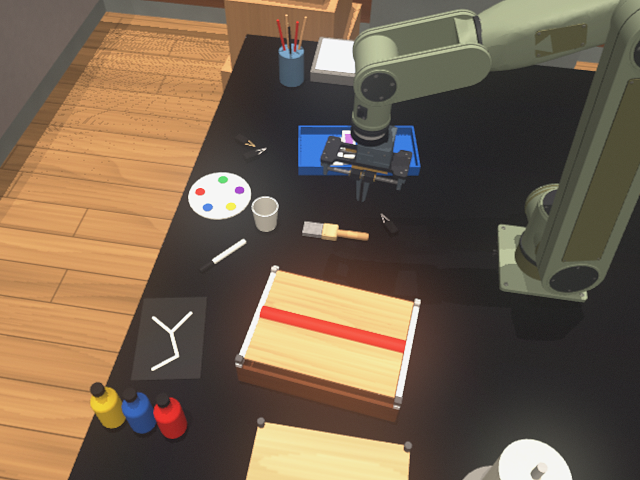

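The door is flat, with all the panels at about 88.6 mm. One tray case seems to have been knocked, so I'm checking the top view.

Run:
```python
from h import *
p=cv2.imread("pics/top8.png"); cv2.imwrite("pics/c8.png",cv2.resize(p[190:360,400:520],None,fx=4.4,fy=3.5,interpolation=cv2.INTER_CUBIC))
p,d=env.grab_frame("top"); C=cloud("top",d)
h=cv2.cvtColor(p,cv2.COLOR_BGR2HSV); m=(h[...,1]<70)&(h[...,2]>110)|((h[...,0]>125)&(h[...,0]<165)&(h[...,2]>90)); k=m&(C[...,0]>400)&(C[...,0]<690)&(C[...,1]<-180)&(C[...,1]>-420)&(C[...,2]>10)
print(np.percentile(C[k][:,2],[1,5,25,50,75,95,99]).round(1))
n,l,st,_=cv2.connectedComponentsWithStats(k.astype(np.uint8))
for i in range(1,n):
    if st[i,4]>25: print(st[i].tolist(),rect(C[l==i]),C[l==i][:,2].min().round(),C[l==i][:,2].max().round())
```

```text
[22.1 30.9 34.5 36.4 38.2 40.7 42.2]
[432, 242, 49, 32, 1025] (array([ 544.7, -304.8]), array([120.,  73.]), -80.5) 12.0 44.0
[423, 247, 7, 14, 68] (array([ 551.5, -228.2]), array([35., 12.]), 10.0) 22.0 42.0
[451, 284, 36, 18, 476] (array([ 451.1, -334.9]), array([92., 35.]), -80.3) 30.0 45.0
[441, 290, 8, 13, 71] (array([ 441.3, -275.6]), array([33., 11.]), 10.3) 14.0 42.0
```

View pics/c8.png

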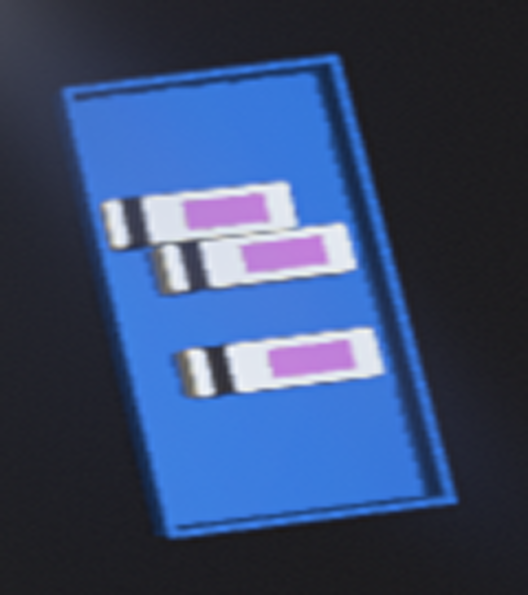

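Run:
```python
from h import *
p,d=env.grab_frame("top"); C=cloud("top",d)
a=np.deg2rad(9.8); q=C[...,:2]-[505,-315]; x=q[...,0]*np.cos(a)+q[...,1]*np.sin(a); y=-q[...,0]*np.sin(a)+q[...,1]*np.cos(a)
h=cv2.cvtColor(p,cv2.COLOR_BGR2HSV); m=(h[...,1]<110)&(h[...,2]>90)|((h[...,0]>125)&(h[...,0]<165)&(h[...,2]>90))
m&=(abs(x)<160)&(abs(y)<84)&(C[...,2]>28)
for yy in range(-75,85,10):
    print(yy,[(xx,int(k.sum()),round(float(np.median(C[k][:,2])),1)) for xx in range(-75,100,15) for k in [m&(abs(x-xx)<7.5)&(abs(y-yy)<5)] if k.sum()>4])
```

```text
-75 []
-65 []
-55 [(-75, 5, 36.5), (-60, 15, 34.4), (-45, 15, 35.2), (15, 11, 34.2), (30, 16, 35.8)]
-45 [(-75, 12, 36.8), (-60, 22, 36.2), (-45, 18, 36.2), (0, 5, 35.5), (15, 22, 37.6), (30, 19, 36.4)]
-35 [(-75, 10, 36.6), (-60, 22, 37.6), (-45, 18, 37.5), (0, 6, 33.5), (15, 21, 37.8), (30, 22, 37.9), (45, 5, 36.3)]
-25 [(-75, 10, 36.9), (-60, 22, 37.4), (-45, 23, 37.2), (0, 5, 35.1), (15, 22, 37.3), (30, 22, 36.9), (45, 17, 36.9), (60, 17, 35.0), (75, 11, 35.7)]
-15 [(-75, 11, 36.1), (-60, 24, 38.0), (-45, 19, 37.4), (0, 6, 36.6), (15, 20, 37.0), (30, 24, 36.0), (45, 21, 35.2), (60, 24, 37.1), (75, 12, 37.3)]
-5 [(-75, 10, 34.7), (-60, 23, 37.0), (-45, 23, 36.6), (0, 5, 38.3), (15, 23, 37.1), (30, 18, 36.1), (45, 23, 35.4), (60, 19, 37.2), (75, 16, 36.6)]
5 [(-75, 12, 35.8), (-60, 21, 37.5), (-45, 21, 35.2), (0, 5, 35.6), (15, 22, 37.0), (30, 25, 37.1), (45, 20, 36.7), (60, 22, 37.4), (75, 10, 36.5)]
15 [(-75, 8, 37.3), (-60, 24, 36.8), (-45, 19, 36.7), (0, 7, 35.7), (15, 21, 37.6), (30, 20, 35.9), (45, 21, 36.7), (60, 22, 37.2), (75, 16, 36.2)]
25 [(-75, 14, 36.3), (-60, 17, 36.2), (-45, 21, 37.4), (15, 22, 37.2), (30, 22, 36.9), (45, 17, 36.8), (60, 23, 36.5), (75, 13, 36.4)]
35 [(-60, 14, 37.5), (-45, 9, 38.5), (15, 14, 36.7), (30, 14, 37.2), (45, 21, 37.9), (60, 20, 37.5), (75, 15, 36.9)]
45 [(-75, 5, 36.7), (-60, 15, 35.9), (-45, 17, 33.5), (15, 15, 37.0), (30, 16, 36.9), (45, 22, 36.1), (60, 21, 37.8), (75, 13, 37.2)]
55 [(-75, 7, 32.6), (-60, 16, 35.7), (-45, 10, 33.4), (15, 14, 34.2), (30, 13, 36.2), (45, 17, 35.4), (60, 23, 36.7), (75, 16, 36.1)]
65 [(45, 7, 38.0), (60, 9, 36.6), (75, 5, 38.3)]
75 [(45, 11, 34.9), (60, 20, 36.8), (75, 16, 35.6)]
```

All three tray cases are level at about 37 mm, so they lie flat on the floor. The knocked one is only beside its neighbour, not on it. Handing in.

```bash
python3 -c "
from workcell import env
print(env.job_done())"
```

```text
the job is handed in; nothing more can be done
None
```

I handed the job in (no verdict came back): the one heavy case (about 275 g) is in the locker, the three light ones (about 124, 207 and 198 g) lie flat in the tray (one was knocked against its neighbour there but is not on it), the door is shut flat and the cup is upright.

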